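# Put the lens away in its dry case and latch it

## Task

Put the black prime lens with the thin red ring away: stand it upright on the empty round blue pad in the open dry case, setting it down rather than dropping it, then swing the case's lid shut. Flip the loop of the front latch up and over the hook on the lid, and press the latch lever down flat until it snaps over centre, so that the loop holds the lid tight. Leave everything else as it is.

Things in the scene. Friction and masses are not known exactly. Their poses are not given: they have to be found in the camera images.
- case: Dark grey open-topped tub of the dry case, 120 mm deep (x) x 220 mm wide (y) x 92 mm high, walls and floor 5 mm; origin at the centre of its underside, z up. Its front, with the latch, faces -x of its own frame; the lid is hinged along the top of its back (+x) wall. A 5 mm wide, 30 mm high divider at y = 0 parts it into two compartments. Fixed to the shelf.
- lid (a joint): Angle of the lid about the back rim (rad): 0 shut, 1.75 fully open against its stop (leaning back past upright, as at the start). The lid is 0.2 kg, a shell 120 x 220 x 30 mm with a clear window; its hinge is nearly free: above about 1.35 rad it falls back open, below about 1.1 rad it falls shut of itself.
- lid_edge (a point): Middle of the lid's front top edge (the free edge: highest when the lid stands open). The edge runs 110 mm to either side along the case's y. With the lid shut it lies at (-60, 0, 122) mm in the case's frame; the hinge line is at (60, y, 92) mm.
- latch_lever (a joint): Angle of the steel latch lever (rad): 0 = pressed flat, hanging down against the case's front; it grows as the lever swings out and up: pi/2 = sticking straight out from the front, 2.55 = stop, pointing out and up. It stays where it is left while the loop is slack (friction about 0.07 N m). Pressed down with the loop hooked it takes up to about 6 N at its tip near 1 rad, and below about 0.2 rad it snaps flat of itself and stays.
- lever_tip (a point): Tip of the lever on its centre line. The lever is a plate 30 mm wide (along the case's y) and 3 mm thick, 44 mm from its pivot line at (-75, 0, 60) mm in the case's frame. The face that shows when it is flat faces up while the lever sticks straight out: press on that face.
- latch_loop (a joint): Angle of the loop about its pivot on the lever (rad): -2.99 = folded back along the lever (as at the start), 0 = pointing straight away from the lever's tip. It swings freely; tipped past upright towards the case it falls against the lid's front. It clears the hook's lip only while the lever is above about 2.05 rad: lift the bar along its arc, as a level shove on it can drag the lever down.
- loop_pivot (a point): Middle of the loop's pivot line on the lever (13 mm from the lever's own pivot); the line runs along the case's y.
- loop_bar (a point): Middle of the loop's cross bar: a 5 mm steel rod, 41 mm long along the case's y, 51.5 mm from the loop's pivot and joined to it by two arms 41 mm apart (centres), 5 to 7 mm thick, with springs that let the loop stretch up to 7 mm under load (11 N per mm). At the start it lies out in front of and above the lever's tip.
- keeper (a point): Hook (keeper) on the lid's front: centre of the bar's seat when it is hooked, 7 mm in front of the lid's front face and, with the lid shut, at (-67, 0, 102.5) mm in the case's frame. The hook opens upwards; its lip, 28 mm wide and 2.5 mm thick, is 3 mm to 5 mm out in front of the seat and rises 5.5 mm above the seat's centre. The bar must come down behind this lip, between it and the lid.
- pad: Round blue foam pad, 72 mm across and 4 mm thick, origin at the centre of its underside on the case's floor, in the middle of the empty compartment (left or right). Fixed.
- lens_center (a point): Centre (half-way up) of the lens to put away: a black upright cylinder 56 mm across and 72 mm high, about 0.26 kg, with a thin red ring and a violet front glass on top; it stands on the shelf left or right of the case.
- stored_center (a point): Centre of the lens that is already stored in the other compartment: upright, 58 mm across, 64 mm high with its own pad, yellow ring. Leave it.
- rear_cap_center (a point): Centre of a grey plastic rear cap, 60 mm across, 22 mm high. Leave it.
- uv_filter_center (a point): Centre of a glass UV filter in a black ring, 62 mm across, 8 mm high. Leave it.
- bottle_center (a point): Centre of a blue spray bottle with a white top, 36 mm across, 106 mm high, upright. Leave it.
- hotshoe_center (a point): Centre of a small stainless hot-shoe cover, 20 x 22 x 8 mm, lying in front of the case. Leave it.
- stand_center (a point): Point 60 mm up in the middle of a clear acrylic stand (base 110 x 100 mm, 120 mm high) with a spring clip that grips a second lens. Leave it.
- blower_center (a point): Middle of a dark red air blower lying down, about 110 mm long, 52 mm high. Leave it.
- card_case_center (a point): Centre of an orange memory card case, 60 x 85 x 12 mm, lying flat. Leave it.

How it is judged:
By the outcome, as a careful person would: the job done as asked, in the order asked, and still so for the second after the job is handed in, with the robot touching nothing.
It also fails if it takes over 61 s, if anything falls off the work surface, if the arm or the gripper's body presses on something with over 40 N, if the wrist force passes 120 N, or if a joint passes its speed limit or range.

## Robot

A 6-joint arm with a two-finger parallel gripper is mounted at the origin on the work surface. World frame = base frame: x ahead of the robot, y to its left, z up, the work surface at z = 0. Lengths are in m, angles in rad, forces in N, time in s.
With the tool pointing down it reaches from about 0.4 to 0.825 m from the base axis. Payload 7 kg.
Tool frame: the origin (TCP) lies at the very end of the fingers, on their centre line; the grasp point (between the pads) lies behind it (ctrl.grip_point_offset is the z of the grasp point in the tool frame, in m); z points along the fingers, x is the direction in which the jaws open and shut, and the axes are right-handed (so a half turn about z gives the same grasp; the last joint's range is limited). The gripper opens to 85 mm and grips with 20 to 120 N. Pads are 22 mm wide; open, the fingers measure 114 mm over their backs; the gripper's body (76 mm by 85 mm) begins 54 mm behind the grasp point. The pads swing forward as they close: fully open they stand 13 mm farther back than shut.
Start: joints at [1.59, 0.359, 0.012, 0, -1.224, -0.288], TCP at [0.179, 0.651, 0.231] pointing down, gripper open.
Joint ranges: [-3.07, 3.07], [-1.43, 2.12], [-1.02, 1.25], [-3.03, 1.67], [-3.05, -0], [-3.03, 3.03]. Speed limits (rad/s): [2.39, 2.39, 3.01, 3.14, 3.14, 3.14].

## Interface

Orientations are given as [roll, pitch, yaw] about the fixed x, y, z axes, in that order (R = Rz(yaw) Ry(pitch) Rx(roll)).
In Python, from station import ctrl gives the robot as it stands. The module is installed in compiled form; this text tells all that it offers. Calls block until the motion is done:
- ctrl.move_to(position, orientation): joint-space move of the TCP to a pose.
- ctrl.servo_line(position, attitude=None, feed=0.15, threshold=None): straight line of the TCP; attitude=None keeps the orientation; feed is the mean speed in m/s. With threshold (N) it stops when the force on the tool has changed by that much, and returns True; else False.
- ctrl.goto_joints(angles): joint-space move.
- ctrl.gripper_to(opening, f_grip=None): finger opening in m; f_grip is the grip in N (None keeps the last); returns when the fingers have stopped.
- ctrl.wait(seconds).
- ctrl.solve_ik(position, orientation): joint angles nearest the present ones, or None.
- ctrl.grab_frame(name): name is "scene" or "side" or "wrist"; returns a dict with "frame" (384x512x3 uint8, red, green, blue), "depth" (384x512 float32, m along the optical axis (not along the pixel's ray), 0 where there is no reading), "fx", "fy", "cx", "cy" (pixels), "world_to_cam" (4x4, takes a point from world to camera coordinates). Camera axes: x right, y down, z forward; pixel columns grow to the right and rows downward; lengths in m; the calibration is good to about 2 mm. A picture is of the moment at which its call begins.
A pose or a line that the arm cannot do raises ctrl.PlanningError and nothing moves.
- ctrl.hand_in(): hands the job in, once; it reports no verdict.
Readings, each from a call of its own:
- ctrl.current_time(): time.
- ctrl.current_qpos(): joint angles.
- ctrl.current_joint_vel(): joint speeds.
- ctrl.current_joint_efforts(): joint torques, N m.
- ctrl.current_tcp_pos(): TCP position.
- ctrl.current_eef_rot(): TCP orientation.
- ctrl.current_contact_force(): force on the tool from outside, world axes, zero at the start.
- ctrl.current_moment(): the same for the moment, N m.
- ctrl.current_opening(): finger opening in m.
Only numpy, scipy, OpenCV 4.12 (cv2) and the standard library are available. Lean on these libraries where they do the work, as an engineer would, in place of code of your own. Each camera call takes 0.05 s, during which the arm holds its last target. There are 200 camera calls.

## Working session

There is one attempt and no reset: what is moved stays moved. The work goes in short steps, each a Python script; the robot and the scene stay as the last script left them, time stands still between calls to the robot, and variables do not carry over. Pictures are saved under pics/ and viewed, about 8 in all and at most 12, crops included, and the job is handed in when it is done.

```bash
mkdir -p pics; cat > h.py <<'E'
import numpy as np, cv2, pickle
from station import ctrl
def grab(n):
    f=ctrl.grab_frame(n); pickle.dump(f,open(f'{n}.pkl','wb')); return f
def cloud(f):
    d=f['depth']; v,u=np.mgrid[:d.shape[0],:d.shape[1]]
    p=np.stack([(u-f['cx'])/f['fx']*d,(v-f['cy'])/f['fy']*d,d,np.ones_like(d)],-1)
    P=p@np.linalg.inv(f['world_to_cam']).T
    P[d==0]=np.nan
    return P[...,:3]
def save(f,n,crop=None,s=1):
    im=f['frame'][...,::-1]
    if crop: a,b,c,d=crop; im=im[b:d,a:c]
    cv2.imwrite(f'pics/{n}.png',cv2.resize(im,None,fx=s,fy=s,interpolation=cv2.INTER_CUBIC))
def proj(f,p):
    q=f['world_to_cam']@np.r_[p,1]; return np.array([f['fx']*q[0]/q[2]+f['cx'],f['fy']*q[1]/q[2]+f['cy']])
E
python3 - <<'E'
from h import *
for n in('scene','side'):
    f=grab(n); save(f,n+'0',s=1.5); print(n,np.linalg.inv(f['world_to_cam']).round(3),f['fx'])
print(ctrl.grip_point_offset,ctrl.current_time(),ctrl.current_eef_rot())
E
```

```text
scene [[-0.764  0.54  -0.353  0.9  ]
 [ 0.645  0.65  -0.401  0.512]
 [ 0.013 -0.534 -0.845  1.141]
 [ 0.     0.     0.     1.   ]] 422.7943854430471
side [[ 0.819 -0.453  0.352 -0.099]
 [-0.573 -0.627  0.528 -0.862]
 [-0.018 -0.634 -0.773  1.375]
 [ 0.     0.     0.     1.   ]] 434.22214160891406
-0.0187 0.1 [-3.14145731e+00 -1.50300873e-03 -1.83966094e+00]
```

View pics/scene0.png

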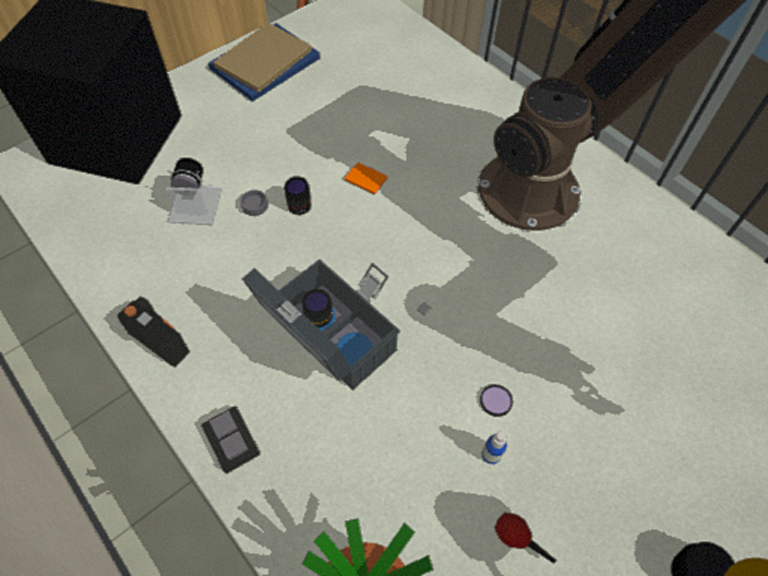

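View pics/side0.png

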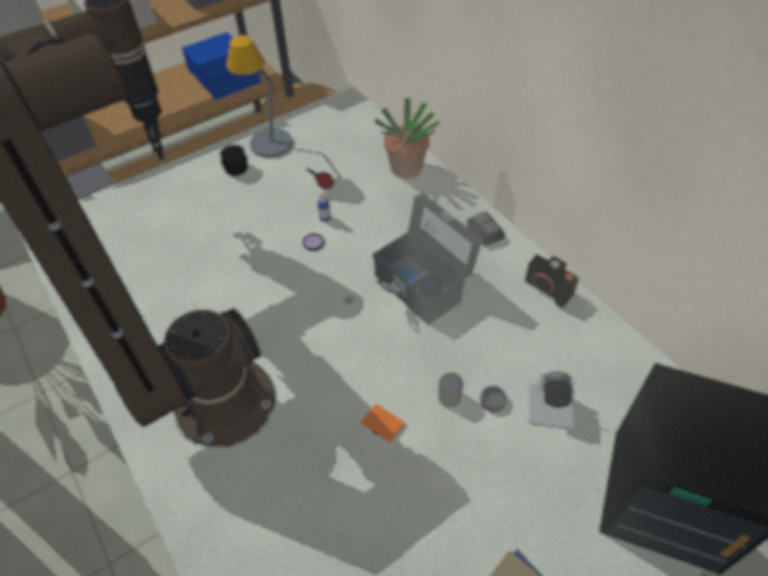

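The scene view (1.5x) shows the lens at about (297,195), the case at (325,325) with the blue pad at (355,345), and the latch at (373,280). The side view shows the same layout from behind the robot.

```bash
python3 - <<'E'
from h import *
S=pickle.load(open('scene.pkl','rb')); T=pickle.load(open('side.pkl','rb'))
for f,n in((S,'scene'),(T,'side')):
    P=cloud(f)
    if n=='scene':
        for nm,(u,v) in dict(lens=(198,122),pad=(236,231),stored=(211,200),rear=(170,134),uv=(330,267),bottle=(330,293),hot=(282,205),card=(243,118),stand=(130,137),blower=(343,353),loop=(251,178)).items(): print(nm,P[v,u].round(3))
    m=(P[...,2]>.066)&(P[...,2]<.076); L=P[130 if 0 else 122,198] if n=='scene' else None
    if n=='scene': L0=L
    near=np.linalg.norm(P[...,:2]-L0[:2],axis=-1)<.06
    q=P[m&near]; print(n,'lens top',len(q),q.mean(0), cv2.minEnclosingCircle(q[:,:2].astype(np.float32)))
    C=cloud(S)[231,236,:2]
    near=np.linalg.norm(P[...,:2]-C,axis=-1)<.22
    m=(P[...,2]>.086)&(P[...,2]<.097)&near
    q=P[m][:,:2].astype(np.float32); r=cv2.minAreaRect(q*1000); print('rim',len(q),r,cv2.boxPoints(r).round(0).tolist())
save(S,'case1',(150,160,280,270),6)
E
```

```text
lens [ 0.434 -0.311  0.069]
pad [0.572 0.058 0.01 ]
stored [ 0.582 -0.044  0.07 ]
rear [ 0.514 -0.375  0.01 ]
uv [0.436 0.315 0.005]
bottle [0.523 0.38  0.096]
hot [0.406 0.079 0.008]
card [ 0.277 -0.269  0.013]
stand [ 0.633 -0.426  0.038]
blower [0.59 0.5  0.05]
loop [ 0.459 -0.008  0.11 ]
scene lens top 169 [ 0.4415344  -0.30400044  0.07079027] ((0.4396437108516693, -0.3055887520313263), 0.03016795963048935)
rim 461 ((566.249267578125, 9.103958129882812), (203.83843994140625, 224.63406372070312), 4.479735851287842) [[456.0, 113.0], [473.0, -111.0], [677.0, -95.0], [659.0, 129.0]]
side lens top 162 [ 0.43961461 -0.30610174  0.07048679] ((0.44010239839553833, -0.3067869544029236), 0.029397854581475258)
rim 533 ((569.1152954101562, 5.084266662597656), (201.84657287597656, 228.9297637939453), 4.594213008880615) [[459.0, 111.0], [478.0, -117.0], [679.0, -101.0], [661.0, 127.0]]
```

View pics/case1.png

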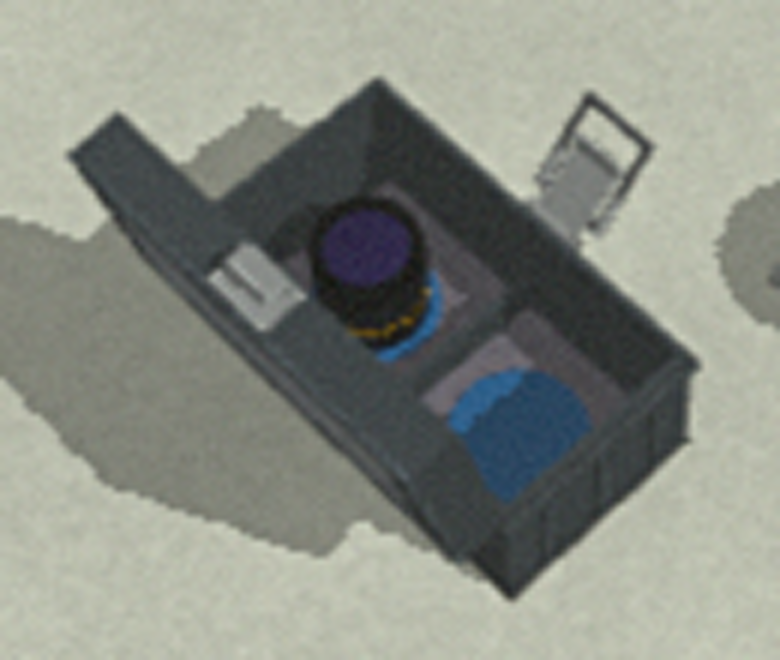

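The crop (6x, offset 150,160) shows the rim corners at about (697,362), (378,80) and (512,598). The loop bar runs from about (590,97) to (652,148), and the free pad is in the +y compartment. Next I fit the case pose and work out the latch geometry.

```bash
cat >> h.py <<'E'
def ray(f,uv,z):
    Ti=np.linalg.inv(f['world_to_cam']); d=Ti[:3,:3]@np.array([(uv[0]-f['cx'])/f['fx'],(uv[1]-f['cy'])/f['fy'],1]); o=Ti[:3,3]
    return o+d*(z-o[2])/d[2]
E
python3 - <<'E'
from h import *
from scipy.optimize import least_squares
S=pickle.load(open('scene.pkl','rb'));P=cloud(S)
for c,z in (((697,362),.092),((378,80),.092),((512,598),.092)):
    print(ray(S,np.array(c)/6+[150,160],z).round(4))
# depth of front-wall inner face / lever / loop in the case frame
c=[ray(S,np.array(k)/6+[150,160]-.5,.092)[:2] for k in((697,362),(378,80),(512,598))]
loc=np.array([[-60,110],[-60,-110],[60,110]])/1000
def tf(p,l): C,s=np.cos(p[2]),np.sin(p[2]); return l@np.array([[C,s],[-s,C]])+p[:2]
r=least_squares(lambda p:(tf(p,loc)-c).ravel(),[.56,.01,.08]); p=r.x; print('case',p,r.fun.round(4))
np.save('case.npy',p)
C,s=np.cos(p[2]),np.sin(p[2])
Q=P.copy(); Q[...,:2]=(P[...,:2]-p[:2])@np.array([[C,-s],[s,C]])
m=(Q[...,0]<-.066)&(Q[...,0]>-.15)&(abs(Q[...,1])<.035)&(Q[...,2]>.03)
print((Q[m][np.argsort(Q[m][:,0])]*1000).round(0).astype(int).tolist())
m=(P[...,2]>.0)&(P[...,2]<.02)&(abs(Q[...,0])<.05)&(Q[...,1]>.005)&(Q[...,1]<.1)
im=S['frame'].astype(int); b=m&(im[...,2]>im[...,0]+40); print('pad',Q[b].mean(0))
# rim in depth
for n in('scene','side'):
    f=pickle.load(open(n+'.pkl','rb'));Q=cloud(f);Q[...,:2]=(Q[...,:2]-p[:2])@np.array([[C,-s],[s,C]])
    k=(abs(Q[...,2]-.09)<.006)&(abs(Q[...,1])<.13)&(abs(Q[...,0])<.08)
    a=Q[k]; fr=a[(a[:,0]<-.045)&(a[:,0]>-.068)&(abs(a[:,1])>.03)]; print(n,'front',np.median(fr,0),np.polyfit(fr[:,1],fr[:,0],1),'ends',np.percentile(a[abs(a[:,0])<.045][:,1],[2,98]))
E
```

```text
[0.5099 0.1188 0.092 ]
[ 0.5282 -0.1026  0.092 ]
[0.6494 0.155  0.092 ]
case [0.58587007 0.02026126 0.09239701] [ 0.0061  0.0076  0.008   0.0101 -0.0141 -0.0177]
[[-133, -12, 105], [-132, -8, 105], [-132, -16, 107], [-130, -26, 108], [-130, 3, 102], [-130, -30, 110], [-130, -10, 105], [-130, -14, 106], [-129, 3, 109], [-129, -17, 104], [-129, -17, 110], [-129, -21, 111], [-129, 8, 110], [-129, -29, 108], [-128, 0, 112], [-128, -4, 108], [-128, -7, 105], [-128, 13, 112], [-127, 9, 108], [-127, 1, 110], [-127, -32, 106], [-127, 14, 107], [-127, -23, 110], [-126, -26, 107], [-126, -10, 109], [-126, 11, 106], [-125, -30, 100], [-124, 13, 104], [-124, -28, 108], [-124, 9, 101], [-123, 14, 100], [-123, -31, 95], [-123, 10, 97], [-122, -30, 103], [-120, 13, 98], [-120, -28, 96], [-119, 10, 96], [-118, 11, 93], [-118, -30, 96], [-117, -30, 86], [-117, 3, 95], [-117, 4, 91], [-117, -21, 96], [-117, 12, 90], [-117, -17, 96], [-116, -33, 89], [-116, -29, 94], [-116, -4, 89], [-116, -17, 91], [-116, -25, 94], [-116, -8, 96], [-116, 5, 88], [-116, -20, 93], [-116, 1, 95], [-115, -11, 92], [-115, 
[... 3041 characters left out ...]
 [-68, -1, 91], [-68, 7, 90], [-68, -18, 94], [-68, -13, 94], [-68, 3, 91], [-68, 32, 92], [-68, 16, 95], [-68, -22, 90], [-68, 28, 93], [-68, 20, 89], [-67, -21, 98], [-67, -33, 89], [-67, -25, 94], [-67, 13, 92], [-67, -30, 59], [-67, -16, 93], [-67, -8, 68], [-66, 0, 79], [-66, 1, 85], [-66, -7, 92], [-66, -31, 35], [-66, -34, 67], [-66, -32, 97], [-66, -9, 32], [-66, 30, 92], [-66, -8, 51], [-66, -12, 64], [-66, -16, 71], [-66, -13, 33]]
pad [-0.01177636  0.03717207  0.00978367]
scene front [-0.0647977   0.03600912  0.09067098] [ 0.00650525 -0.06285655] ends [-0.12098574  0.10224067]
side front [-0.06422397 -0.0410667   0.09034344] [-0.01334847 -0.06141222] ends [-0.12753948  0.09850708]
```

```bash
python3 - <<'E'
from h import *
for y in (.09,.09-np.pi):
    print([None if (q:=ctrl.solve_ik(p,[np.pi,t,y])) is None else q for p,t in (([.50,.01,.36],0),([.44,-.306,.03],0),([.575,.065,.04],0),([.7,.02,.2],0),([.44,.0,.1],-.8))])
ctrl.move_to([.47,.0,.36],[np.pi,0,.09])
f=grab('wrist'); save(f,'w1',s=1.5); print(np.linalg.inv(f['world_to_cam']).round(3),f['fx'],ctrl.current_time())
E
```

```text
[array([ 2.76798167, -1.42002196, -0.14001244,  0.        , -2.85080585,
        0.46361099]), array([-0.24167956,  0.35344935, -0.53539054,  0.        , -0.68195643,
       -2.80991309]), array([ 0.45041004,  0.39516108, -0.43047835,  0.        , -0.74515689,
        2.78118261]), array([ 0.3059972 ,  0.41818551,  0.03050918,  0.        , -1.18312   ,
        2.92559545]), None]
[array([ 0.41360566,  0.00521673, -0.14001244,  0.        , -1.42556716,
       -0.32360566]), array([-0.24167956,  0.35344935, -0.53539054,  0.        , -0.68195643,
        0.33167956]), array([ 0.45041004,  0.39516108, -0.43047835,  0.        , -0.74515689,
       -0.36041004]), array([ 0.3059972 ,  0.41818551,  0.03050918,  0.        , -1.18312   ,
       -0.2159972 ]), array([ 0.3053819 ,  0.62368642, -0.0938997 , -0.15430047, -1.64068659,
       -0.16211929])]
[[ 0.996  0.084  0.029  0.462]
 [ 0.089 -0.949 -0.304  0.077]
 [ 0.002  0.305 -0.952  0.504]
 [ 0.     0.     0.     1.   ]] 274.1882611277445 2.7167
```

View pics/w1.png

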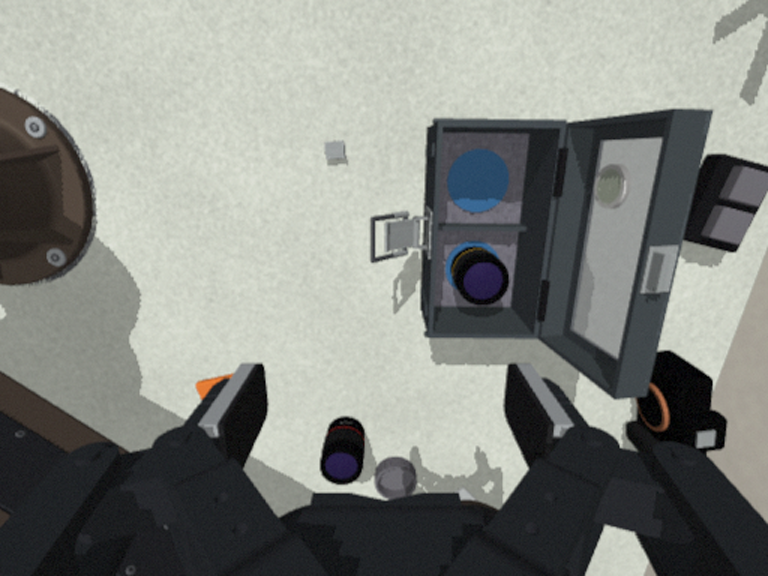

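The wrist view (1.5x) shows rim corners at about (436,121), (567,121), (427,335) and (543,335), and the pad at (478,180). The loop bar lies from (372,215) to (374,260), and the lens with the red ring is at (343,450).

```bash
python3 - <<'E'
from h import *
from scipy.optimize import least_squares
f=pickle.load(open('wrist.pkl','rb'));P=cloud(f);im=f['frame'].astype(int)
R=lambda c,z:ray(f,np.array(c)/1.5-.17,z)[:2]
c=[R(k,.092) for k in((436,121),(427,335),(567,121),(543,335))]; print(np.round(c,4))
# blue pad centroid
hsv=cv2.cvtColor(f['frame'],cv2.COLOR_RGB2HSV); m=cv2.inRange(hsv,(98,100,40),(115,255,255))
n,l,st,ce=cv2.connectedComponentsWithStats(m); i=[k for k in range(1,n) if st[k,4]>400]; print(st[i],ce[i])
for k in i: print('blue',ray(f,ce[k],.009))
# rim from depth, rough frame
p0=np.array([.5806,.0115,.088])
def Q_(P,p):
    C,s=np.cos(p[2]),np.sin(p[2]);Q=P.copy();Q[...,:2]=(P[...,:2]-p[:2])@np.array([[C,-s],[s,C]]);return Q
for nme in('scene','side','wrist'):
    Q=Q_(cloud(pickle.load(open(nme+'.pkl','rb'))),p0)
    k=(abs(Q[...,2]-.09)<.006)&(abs(Q[...,1])<.13)&(abs(Q[...,0])<.08); a=Q[k]
    fr=a[(a[:,0]<-.045)&(a[:,0]>-.07)&(abs(a[:,1])>.04)]
    e1=a[(a[:,1]>.095)&(abs(a[:,0])<.04)];e2=a[(a[:,1]<-.095)&(abs(a[:,0])<.04)]
    print(nme,'front',len(fr),np.percentile(fr[:,0],[5,50,95]).round(4),'slope',np.polyfit(fr[:,1],fr[:,0],1)[0].round(4),'ends',len(e1),len(e2),np.percentile(e1[:,1],[5,50,95]).round(4) if len(e1) else 0,np.percentile(e2[:,1],[5,50,95]).round(4) if len(e2) else 0)
Q=Q_(P,p0)*1000
for k in((372,215),(373,238),(374,260),(403,236),(390,236)):
    u,v=np.array(k)/1.5; w=Q[int(v)-1:int(v)+2,int(u)-1:int(u)+2].reshape(-1,3); print(k,w[np.argmax(w[:,2])].round(0))
q=P[(P[...,2]>.066)&(P[...,2]<.076)&(np.linalg.norm(P[...,:2]-[.44,-.306],axis=-1)<.06)]; print('lens',cv2.minEnclosingCircle(q[:,:2].astype(np.float32)))
for t in(.5,.8,1.0):
  for y in (.09,.09-np.pi): print(t,y,ctrl.solve_ik([.49,.005,.04],[np.pi,-t if y>0 else t,y]))
E
```

```text
[[ 0.5072  0.1128]
 [ 0.5248 -0.1036]
 [ 0.6287  0.1236]
 [ 0.6511 -0.0925]]
[[ 298   99   41   43 1357]] [[318.19970523 119.96462786]]
blue [0.57260557 0.06057408 0.009     ]
scene front 142 [-0.0639 -0.0595 -0.0503] slope 0.0082 ends 94 70 [0.1023 0.1063 0.1102] [-0.1129 -0.1088 -0.1062]
side front 79 [-0.0652 -0.0611 -0.0485] slope 0.0072 ends 35 49 [0.0995 0.1021 0.1065] [-0.1193 -0.1134 -0.1082]
wrist front 483 [-0.0652 -0.0616 -0.0485] slope 0.0077 ends 337 230 [0.1028 0.1056 0.1099] [-0.1112 -0.1077 -0.1068]
(372, 215) [-124.   21.  107.]
(373, 238) [-125.    3.  108.]
(374, 260) [-124.  -20.  109.]
(403, 236) [-95.  -3.  77.]
(390, 236) [-108.    0.   87.]
lens ((0.4387137293815613, -0.304404616355896), 0.028603749349713326)
0.5 0.09 None
0.5 -3.0515926535897933 None
0.8 0.09 [-0.45610984  0.20601705 -0.8320158  -2.00813468 -0.42385757 -0.696321  ]
0.8 -3.0515926535897933 [-0.45610984  0.20601705 -0.8320158  -2.00813468 -0.42385757  2.44527166]
1.0 0.09 None
1.0 -3.0515926535897933 None
```

```bash
python3 - <<'E'
from h import *
from scipy.spatial.transform import Rotation as R
np.save('case.npy',[.577,.0095,.081])
t0=ctrl.current_time()
pts=[[.464,.0,.065],[.482,.0,.04],[.492,.002,.025]]
for t in(.35,.5,.65,.8,.95,1.1):
  for a in np.radians([-70,-50,-30,-10,5,20,40,60,80]):
    z=np.array([np.sin(t)*np.cos(a),np.sin(t)*np.sin(a),-np.cos(t)])
    best=[]
    for r in np.arange(0,np.pi,np.pi/6):
        y=np.cross(z,[1,0,0]); y/=np.linalg.norm(y); x=np.cross(y,z)
        M=np.c_[x,y,z]@R.from_euler('z',r).as_matrix()
        e=R.from_matrix(M).as_euler('xyz')
        q=[ctrl.solve_ik(p,e) for p in pts]
        n=sum(k is not None for k in q)
        if n==3: best.append((round(r,2),q[0].round(2).tolist(),q[2].round(2).tolist()))
    if best: print(t,np.degrees(a).round(),len(best),best[0])
print(ctrl.current_time()-t0)
E
```

```text
0.35 -70.0 6 (np.float64(0.0), [0.65, 0.19, -0.94, 0.58, -0.63, 2.0], [0.58, 0.29, -0.96, 0.73, -0.52, 1.91])
0.35 40.0 5 (np.float64(0.52), [0.28, 0.1, -0.73, -0.33, -0.44, 2.58], [0.25, 0.22, -0.68, -0.41, -0.38, 2.69])
0.35 60.0 6 (np.float64(0.0), [0.16, 0.16, -0.59, -0.46, -0.65, -2.98], [0.14, 0.27, -0.55, -0.51, -0.59, -2.91])
0.35 80.0 6 (np.float64(0.0), [0.1, 0.22, -0.49, -0.47, -0.81, -2.94], [0.09, 0.33, -0.46, -0.5, -0.76, -2.88])
0.5 40.0 5 (np.float64(0.0), [0.12, 0.1, -0.67, -0.64, -0.45, -2.79], [0.08, 0.22, -0.62, -0.76, -0.42, -2.63])
0.5 60.0 5 (np.float64(0.0), [-0.02, 0.18, -0.54, -0.69, -0.72, -2.68], [-0.03, 0.29, -0.5, -0.75, -0.67, -2.59])
0.5 80.0 5 (np.float64(0.0), [-0.05, 0.27, -0.43, -0.64, -0.92, -2.7], [-0.05, 0.37, -0.39, -0.68, -0.86, -2.65])
0.65 20.0 5 (np.float64(0.0), [0.27, 0.04, -0.83, -0.74, -0.07, -2.77], [-0.01, 0.19, -0.67, -1.18, -0.23, -2.11])
0.65 40.0 5 (np.float64(0.0), [-0.13, 0.13, -0.62, -0.98, -0.57, -2.34], [-0.16, 0.26, -0.58, -1.09, -0.55, -2.18])
0.65 60.0 6 (np.float64(0.0), [-0.2, 0.23, -0.5, -0.89, -0.83, -2.41], [-0.21, 0.
[... 929 characters left out ...]
7, -0.9, -1.6])
0.95 60.0 5 (np.float64(0.0), [-0.51, 0.41, -0.47, -1.15, -1.1, -2.05], [-0.49, 0.51, -0.43, -1.2, -1.06, -1.98])
0.95 80.0 6 (np.float64(0.0), [-0.41, 0.5, -0.3, -0.97, -1.28, -2.25], [-0.4, 0.59, -0.26, -0.99, -1.24, -2.21])
1.1 20.0 6 (np.float64(0.0), [-0.9, 0.52, -0.9, -1.82, -1.06, -0.83], [-0.88, 0.72, -0.89, -1.93, -1.11, -0.64])
1.1 40.0 5 (np.float64(0.0), [-0.74, 0.47, -0.66, -1.48, -1.09, -1.57], [-0.71, 0.6, -0.62, -1.55, -1.08, -1.47])
1.1 60.0 6 (np.float64(0.0), [-0.61, 0.52, -0.46, -1.23, -1.23, -1.94], [-0.59, 0.63, -0.41, -1.27, -1.2, -1.89])
1.1 80.0 5 (np.float64(0.0), [-0.49, 0.6, -0.27, -1.03, -1.4, -2.16], [-0.47, 0.69, -0.22, -1.06, -1.37, -2.13])
0.0
```

```bash
python3 - <<'E'
from h import *
o=[np.pi,0,.081-np.pi]
ctrl.gripper_to(.085,50)
ctrl.move_to([.4395,-.3055,.13],o)
ctrl.servo_line([.4395,-.3055,.031],feed=.12)
ctrl.gripper_to(.04,50); print('open',ctrl.current_opening(),ctrl.current_time(), ctrl.current_tcp_pos())
z0=ctrl.current_tcp_pos()[2]
ctrl.servo_line([.4395,-.3055,.2],feed=.2)
print('open',ctrl.current_opening(),ctrl.current_contact_force())
ctrl.servo_line([.5726,.0615,.2],feed=.25)
ctrl.servo_line([.5726,.0615,z0+.018],feed=.15)
r=ctrl.servo_line([.5726,.0615,z0+.003],feed=.02,threshold=3)
print(r,ctrl.current_tcp_pos()-[0,0,z0],ctrl.current_contact_force(),ctrl.current_time())
S=grab('scene');save(S,'s2',(150,120,310,260),5)
E
```

```text
open 0.055252817417356756 7.55 [ 0.43986681 -0.30563485  0.03196097]
open 0.05531763389348746 [-0.04006006  0.36840185 -3.40741464]
True [0.57299142 0.06159853 0.01064975] [-0.10356284  0.24565319  4.6392165 ] 11.8833
```

View pics/s2.png

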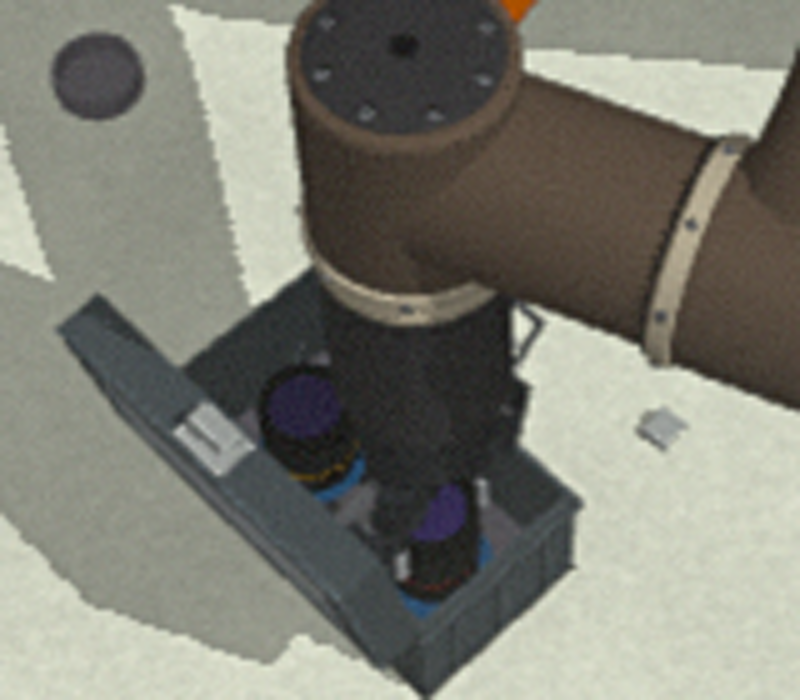

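The lens stands upright on its pad with the red ring low. The crop shows it at (440,540) and the stored lens is undisturbed. Next I release it and push the lid over.

```bash
cat >> h.py <<'E'
def W(x,y,z):
    p=np.load('case.npy'); C,s=np.cos(p[2]),np.sin(p[2]); x,y,z=x/1e3,y/1e3,z/1e3
    return np.array([p[0]+C*x-s*y,p[1]+s*x+C*y,z])
def L(P):
    p=np.load('case.npy'); C,s=np.cos(p[2]),np.sin(p[2]); Q=np.array(P,float).copy(); Q[...,:2]=(Q[...,:2]-p[:2])@np.array([[C,-s],[s,C]]); return Q*1000
DOWN=[np.pi,0,.081-np.pi]
E
python3 - <<'E'
from h import *
ctrl.gripper_to(.07)
p=ctrl.current_tcp_pos(); ctrl.servo_line([p[0],p[1],.13],feed=.12)
ctrl.move_to(W(0,20,290),DOWN)
ctrl.gripper_to(0)
S=grab('scene');P=cloud(S);hs=P[(P[...,2]>.06)&(P[...,2]<.09)&(np.linalg.norm(P[...,:2]-[.5726,.0615],axis=-1)<.035)]
if len(hs): print('lens',np.median(hs,0),hs[:,2].max())
ctrl.move_to(W(150,0,250),DOWN)
ctrl.servo_line(W(150,0,185),feed=.15)
r=ctrl.servo_line(W(45,0,185),feed=.1)
print(ctrl.current_contact_force(),ctrl.current_time())
ctrl.servo_line(W(20,0,185),feed=.06)
ctrl.wait(.6)
S=grab('scene');save(S,'s3',(130,120,290,260),5);Q=L(cloud(S))
m=(abs(Q[...,0])<50)&(abs(Q[...,1])<100)&(Q[...,2]<150); print(np.percentile(Q[m][:,2],[5,25,50,75,95]),ctrl.current_time())
E
```

```text
lens [0.57490675 0.06543066 0.079176  ] 0.08536770969608654
[-0.26025523 -0.1967073   0.28612688] 17.05
[119.28807528 121.0552865  122.41806578 123.72135784 125.62658768] 18.2667
```

View pics/s3.png

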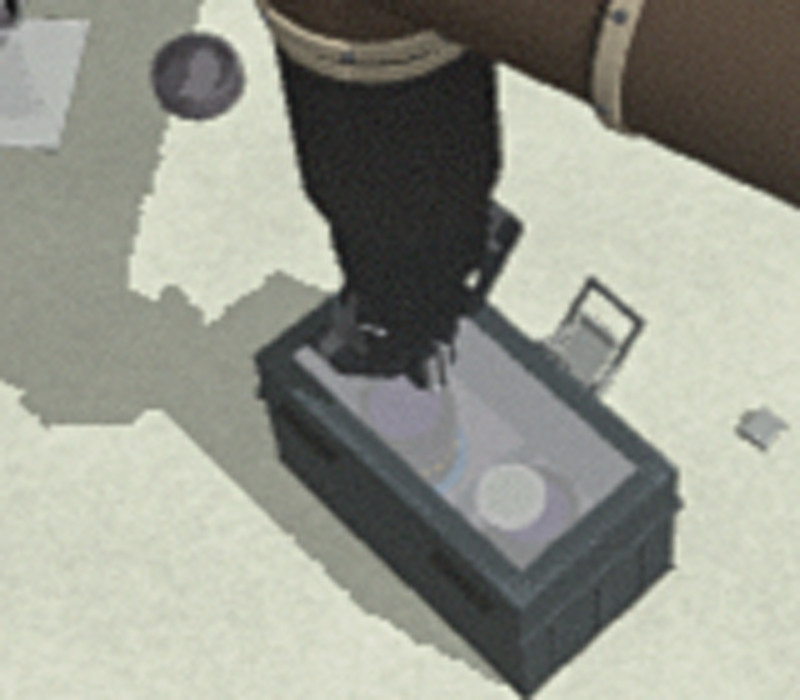

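The lid is shut: its top reads about 122 mm, and the lens pad area and latch look untouched. I now move to the front for one close look at the latch.

```bash
python3 - <<'E'
from h import *
ctrl.servo_line(W(20,0,215),feed=.2)
ctrl.move_to(W(-190,-20,220),DOWN)
f=grab('wrist');save(f,'w2',(100,40,400,265),2.6);S=grab('scene');T=grab('side')
print(ctrl.current_time(),ctrl.current_qpos().round(2))
for n,g in(('wrist',f),('scene',S),('side',T)):
    Q=L(cloud(g)); m=(abs(Q[...,2]-122)<5)&(abs(Q[...,0])<90)&(abs(Q[...,1])<130)&((Q[...,0]>-63)|(abs(Q[...,1])>50)); q=Q[m][:,:2].astype(np.float32)
    print(n,len(q),cv2.minAreaRect(q),np.percentile(q,[2,98],axis=0).round(1).tolist())
    m=(Q[...,0]<-75)&(Q[...,0]>-150)&(abs(Q[...,1])<35)&(Q[...,2]>50); q=Q[m]; 
    b=q[q[:,2]>100]; print(' bar',len(b),np.median(b,0) if len(b) else 0,np.percentile(b[:,1],[5,95]) if len(b) else 0)
    l=q[(abs(q[:,1])<10)&(q[:,2]<95)&(q[:,0]<-85)]; print(' lever',len(l),np.polyfit(l[:,0],l[:,2],1),l.min(0),l.max(0))
E
```

```text
19.5667 [ 0.45 -0.13 -0.58  0.   -1.12 -0.37]
wrist 25678 ((-0.8544578552246094, -1.1350784301757812), (220.73654174804688, 123.55730438232422), 89.42475891113281) [[-59.9, -107.6], [54.0, 102.1]]
 bar 5570 [-141.95485235  -31.70626694  304.15460575] [-33.05978681 -19.76276568]
 lever 264 [-0.93607847 -9.03621785] [-108.36026554   -9.95543403   70.65885529] [-85.01649149   9.91827072  94.96453144]
scene 2980 ((-0.4027824401855469, -1.20574951171875), (223.59628295898438, 122.80249786376953), 89.91188049316406) [[-57.6, -106.5], [59.4, 106.6]]
 bar 1767 [-143.27963744  -10.87717506  554.11841769] [-31.68809415   6.91086727]
 lever 59 [-0.87160309 -2.73453132] [-108.40160149   -9.44410453   71.67786375] [-85.80484563   9.88117404  94.15655561]
side 1215 ((-0.3956489562988281, -1.6504287719726562), (124.86458587646484, 224.9396514892578), 0.18895019590854645) [[-59.2, -110.3], [57.9, 100.0]]
 bar 82 [-140.12685145  -26.08452085  308.54748679] [-33.49564879   5.11125232]
 lever 15 [-0.9012771  -5.29859347] [-107.91988315   -9.02843752   72.00645652] [-87.22053174   9.48844557  94.24558655]
```

View pics/w2.png

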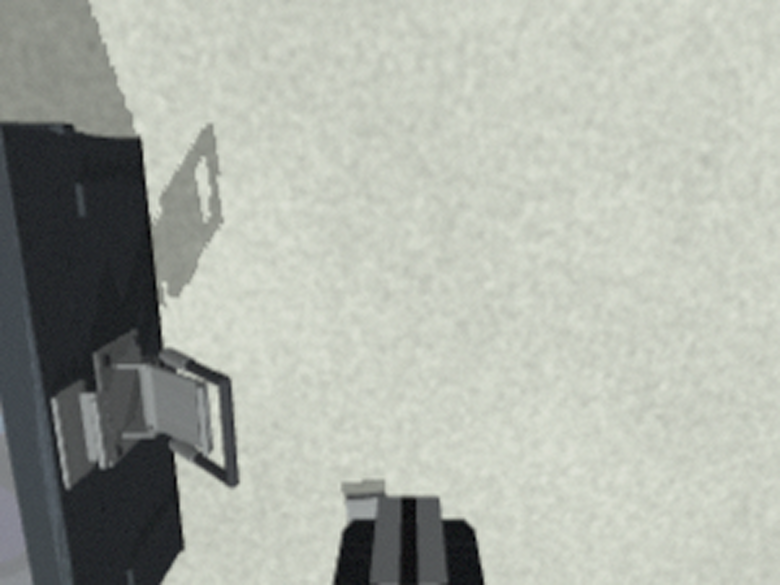

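The wrist view confirms the closed lid. The bar is at about (232,430), the lever at (180,405) and the hook at (75,430). The fitted lever angle is about 2.3 rad. Next I sweep the bar along its arc.

```bash
python3 - <<'E'
from h import *
p=np.load('case.npy'); p[:2]+=[-.0004,-.0012]; p[2]-=.003; np.save('case.npy',p)
pos=lambda a:np.array([-84.7-51.5*np.cos(a)-16,0,68.7+51.5*np.sin(a)-8])
ctrl.move_to(W(-148,0,150),DOWN)
ctrl.servo_line(W(-148,0,pos(np.radians(42))[2]),feed=.15)
for a in np.radians([45,56,67,78,88,98,106]):
    ctrl.servo_line(W(*pos(a)),feed=.07); print(ctrl.current_contact_force().round(1))
ctrl.servo_line(W(-125,0,118),feed=.15)
ctrl.servo_line(W(-190,-20,220),feed=.3)
f=grab('wrist');save(f,'w3',(100,90,320,265),3.4)
Q=L(cloud(f)); m=(Q[...,0]<-61)&(Q[...,0]>-130)&(abs(Q[...,1])<30)&(Q[...,2]>50)&(Q[...,2]<130); q=Q[m]
l=q[(abs(q[:,1])<10)&(q[:,2]<97)&(q[:,0]<-85)]; print(' lever',len(l),np.polyfit(l[:,0],l[:,2],1),l.min(0),l.max(0))
b=q[q[:,2]>109]; print('bar',len(b),np.percentile(b,[5,50,95],axis=0).round(1)); print(ctrl.current_time())
E
```

```text
[-0.1 -0.4 -0.5]
[-0.   0.4 -0. ]
[-1.4 -0.2 -0.2]
[-0.6 -1.   2.6]
[-0.2 -0.2  4.3]
[-0.5  1.   4.2]
[-0.6  1.4  3.3]
 lever 358 [-0.67473932  9.63058315] [-113.89900968   -9.94811206   67.68156395] [-85.02658172   9.98468878  89.37842446]
bar 449 [[-87.5 -21.6 109.8]
 [-84.4  -2.  116.7]
 [-61.2  18.5 118.6]]
23.5083
```

View pics/w3.png

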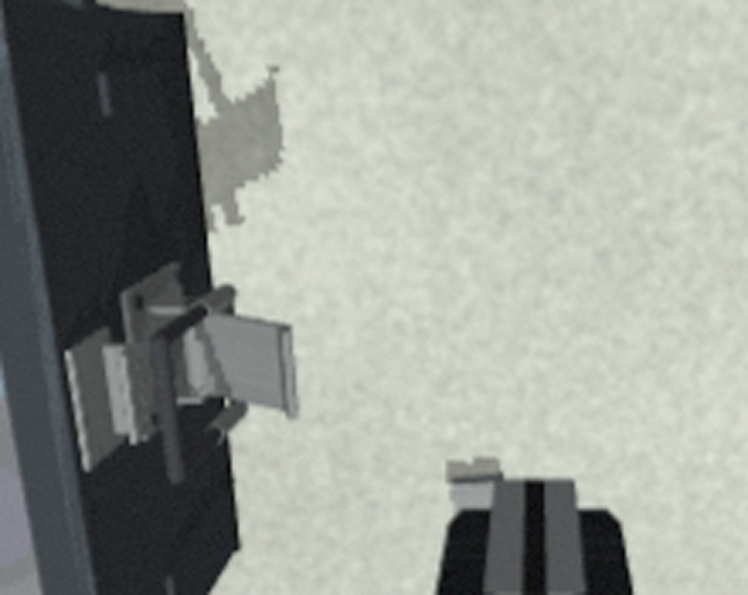

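The loop now stands almost upright: the bar is at crop (168,410), near x=-84 and z=116. The lever dropped slightly, to about 2.16 rad. I check whether the loop is still moving.

```bash
cat >> h.py <<'E'
def latch():
    Q=L(cloud(grab('wrist'))); m=(Q[...,0]<-61)&(Q[...,0]>-135)&(abs(Q[...,1])<30)&(Q[...,2]>50)&(Q[...,2]<130); q=Q[m]
    l=q[(abs(q[:,1])<10)&(q[:,2]<97)&(q[:,0]<-88)]; k=np.polyfit(l[:,0],l[:,2],1)
    b=q[(q[:,2]>109)&(abs(q[:,1])<14)&(q[:,0]<-62)]; print('theta',np.pi/2-np.arctan(k[0]),'at-95',np.polyval(k,-95),'bar',len(b),np.percentile(b,[10,50,90],axis=0)[:,[0,2]].round(1).tolist() if len(b) else 0)
E
python3 - <<'E'
from h import *
latch(); print(ctrl.current_time())
E
```

```text
theta 2.187586113277039 at-95 73.42654529387748 bar 176 [[-87.3, 115.1], [-85.7, 117.5], [-70.8, 118.7]]
23.5583
```

```bash
python3 - <<'E'
from h import *
ctrl.wait(.2); latch()
ctrl.servo_line(W(-130,0,109),feed=.3)
for x in(-100,-92,-86):
    ctrl.servo_line(W(x,0,109),feed=.06); print(ctrl.current_contact_force().round(1))
ctrl.servo_line(W(-120,0,112),feed=.15)
ctrl.servo_line(W(-190,-20,220),feed=.3)
latch(); f=pickle.load(open('wrist.pkl','rb'));save(f,'w4',(100,90,320,265),3.4); print(ctrl.current_time())
E
```

```text
theta 2.179590909041445 at-95 73.54080995371957 bar 161 [[-87.3, 115.7], [-85.7, 117.6], [-83.1, 118.7]]
[ 0.4  0.2 -0.4]
[-0.2 -0.2 -0.4]
[-0.   0.6  0.1]
theta 2.1842170244260894 at-95 73.39719208271352 bar 160 [[-66.6, 110.1], [-65.2, 112.2], [-62.8, 113.2]]
26.575
```

View pics/w4.png

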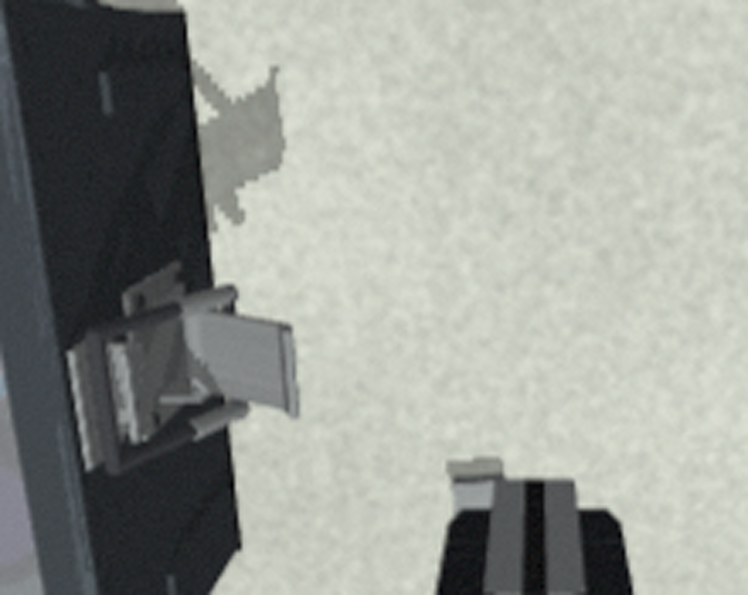

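The bar at crop (95,400) now lies against the lid above and behind the hook's lip, at x≈-64 and z≈110. The lever is at 2.18 rad. Stage 1 presses the tip straight down to about 1.55 rad so that the bar drops into the hook.

```bash
cat >> h.py <<'E'
from scipy.spatial.transform import Rotation as Rot
def tilt(t,a,flip=1):
    d=np.array([np.sin(t)*np.cos(a),np.sin(t)*np.sin(a),-np.cos(t)]); x=flip*np.array([-np.sin(a),np.cos(a),0]); y=np.cross(d,x)
    M=np.c_[x,y,d]; e=Rot.from_matrix(Rot.from_euler('z',np.load('case.npy')[2]).as_matrix()@M).as_euler('xyz'); return M,e
def press(th,r,M,extra=0):
    n=np.array([-np.cos(th),0,np.sin(th)]); c=np.array([-75-r*np.sin(th),0,60-r*np.cos(th)])
    h=14.5*abs(M[:,0]@n)+11*abs(M[:,1]@n)
    return c+n*(1.5+h-extra)
E
python3 - <<'E'
from h import *
ctrl.servo_line(W(-114,0,110),feed=.3)
for z in(86,78,70,64.5):
    ctrl.servo_line(W(-114 if z>80 else -116,0,z),feed=.05); print(ctrl.current_contact_force().round(1))
ctrl.servo_line(W(-116,0,110),feed=.2)
ctrl.servo_line(W(-190,-20,220),feed=.3)
f=grab('wrist'); save(f,'w5',(100,90,320,265),3.4); Q=L(f and cloud(f)); q=Q[(Q[...,0]<-55)&(Q[...,0]>-80)&(abs(Q[...,1])<14)&(Q[...,2]>95)&(Q[...,2]<120)]
for x in range(-80,-56,2):
    s=q[(q[:,0]>=x)&(q[:,0]<x+2)]; print(x,len(s),s[:,2].max().round(1) if len(s) else '')
l=Q[(abs(Q[...,1])<10)&(Q[...,0]<-88)&(Q[...,0]>-125)&(Q[...,2]>40)&(Q[...,2]<97)]; print('theta',np.pi/2-np.arctan(np.polyfit(l[:,0],l[:,2],1)[0]),ctrl.current_time())
for t,a in((.95,20),(.95,30),(.9,30),(.8,20)):
  for fl in(1,-1):
    M,e=tilt(t,np.radians(a),fl); q=[ctrl.solve_ik(W(*(press(th,36,M)-b*M[:,2])),e) for th,b in((1.5,120),(1.5,50),(1.5,0),(1,0),(.5,0),(0,0))]
    print(t,a,fl,[None if k is None else k.round(2).tolist() for k in q][::2],sum(k is not None for k in q))
E
```

```text
[ 0.6  1.3 -0.6]
[0.8 0.4 0.7]
[-0.1 -0.3  0. ]
[-0.   0.5 -0.5]
-80 0 
-78 0 
-76 0 
-74 2 110.4
-72 159 110.4
-70 23 108.9
-68 34 106.5
-66 65 106.8
-64 55 119.7
-62 230 119.9
-60 44 120.0
-58 0 
theta 1.6061722807056769 29.7167
0.95 20 1 [[-0.74, -0.07, -0.79, -1.28, -0.9, 0.49], [-0.64, 0.26, -0.77, -1.63, -0.79, 0.89], [-0.69, 0.41, -0.78, -1.74, -0.83, 1.11]] 6
0.95 20 -1 [[-0.74, -0.07, -0.79, -1.28, -0.9, -2.65], [-0.64, 0.26, -0.77, -1.63, -0.79, -2.26], [-0.69, 0.41, -0.78, -1.74, -0.83, -2.03]] 6
0.95 30 1 [[-0.76, 0.06, -0.69, -1.19, -1.03, 0.57], [-0.6, 0.29, -0.68, -1.46, -0.87, 0.81], [-0.63, 0.41, -0.68, -1.54, -0.87, 0.97]] 6
0.95 30 -1 [[-0.76, 0.06, -0.69, -1.19, -1.03, -2.57], [-0.6, 0.29, -0.68, -1.46, -0.87, -2.33], [-0.63, 0.41, -0.68, -1.54, -0.87, -2.17]] 6
0.9 30 1 [[-0.67, -0.0, -0.68, -1.14, -0.97, 0.44], [-0.53, 0.24, -0.67, -1.41, -0.8, 0.7], [-0.56, 0.36, -0.67, -1.5, -0.81, 0.86]] 6
0.9 30 -1 [[-0.67, -0.0, -0.68, -1.14, -0.97, -2.7], [-0.53, 0.24, -0.67, -1.41, -0.8, -2.45], [-0.56, 0.36, -0.67, -1.5, -0.81, -2.28]] 6
0.8 20 1 [[-0.23, -0.24, -0.78, -0.96, -0.57, -0.2], [-0.33, 0.12, -0.71, -1.4, -0.52, 0.38], [-0.42, 0.25, -0.71, -1.54, -0.57, 0.64]] 6
0.8 20 -1 [[-0.23, -0.24, -0.78, -0.96, -0.57, 2.94], [-0.33, 0.12, -0.71, -1.4, -0.52, -2.76], [-0.42, 0.25, -0.71, -1.54, -0.57, -2.5]] 6
```

View pics/w5.png

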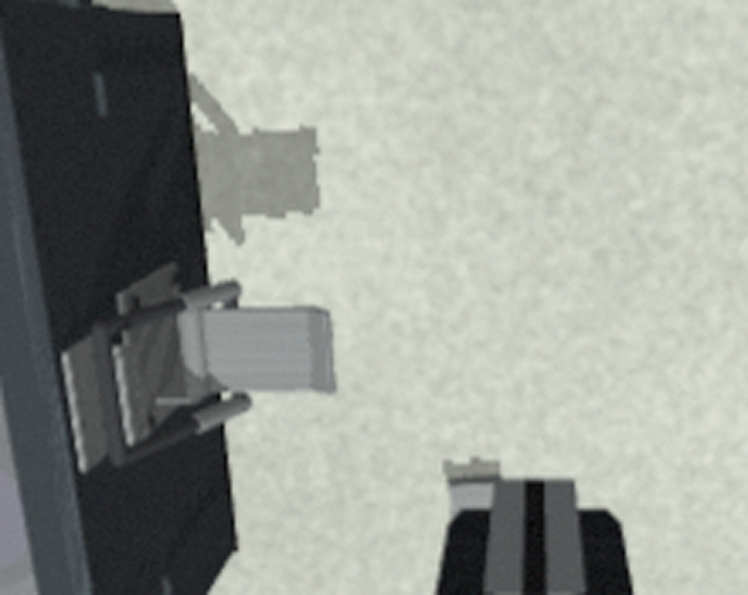

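The lever is at 1.6 rad. The lip at (125,390) now stands in front of the bar at (105,390), and depth puts the bar at z≈104 behind the lip, so it is hooked. Stage 2 presses the lever flat with a tilted tool.

```bash
python3 - <<'E'
from h import *
M,e=tilt(.95,np.radians(30),-1); d=M[:,2]
pre=W(*(press(1.5,36,M)-120*d))
try: ctrl.servo_line(pre,e,feed=.04)
except ctrl.PlanningError as x:
    print('line no',x); ctrl.move_to(pre+[0,0,.03],e)
print(ctrl.current_time(),L(ctrl.current_tcp_pos()).round(0))
ctrl.servo_line(W(*(press(1.6,34,M)+[0,0,6])),feed=.15)
for th in(1.5,1.3,1.1,.9,.7,.5,.35,.2,.08):
    ctrl.servo_line(W(*press(th,35+2*(1.5-th),M,1.5)),feed=.06); print(th,ctrl.current_contact_force().round(1))
print('last',ctrl.servo_line(W(*press(0,38,M,3)),feed=.03,threshold=25),ctrl.current_contact_force().round(1))
ctrl.servo_line(W(*(press(0,38,M)-60*d)),feed=.15)
ctrl.servo_line(W(*(press(1.5,38,M)-120*d)),feed=.25)
print(ctrl.current_time())
f=grab('wrist');save(f,'w6',s=1.5)
Q=L(cloud(f)); q=Q[(abs(Q[...,1])<13)&(Q[...,0]<-55)&(Q[...,0]>-130)&(Q[...,2]>10)&(Q[...,2]<60)]; print('front of case region',len(q),np.percentile(q[:,0],[2,25,50,75]) if len(q) else 0)
E
```

```text
line no the arm cannot follow that straight line within its joint ranges
31.725 [-196.  -49.  168.]
1.5 [ 0.1 -0.3  1.1]
1.3 [ 2.4 -0.6  2. ]
1.1 [3.1 0.7 4. ]
0.9 [4.1 1.1 5. ]
0.7 [1.3 0.1 5. ]
0.5 [-0.3 -1.   0.8]
0.35 [ 0.  -0.6  1.7]
0.2 [-0.7  0.5 -0.2]
0.08 [-0.   0.3  0.3]
last False [ 0.9 -0.1  0.2]
36.7
front of case region 635 [-80.08062441 -76.56877491 -76.01597877 -75.53154288]
```

View pics/w6.png

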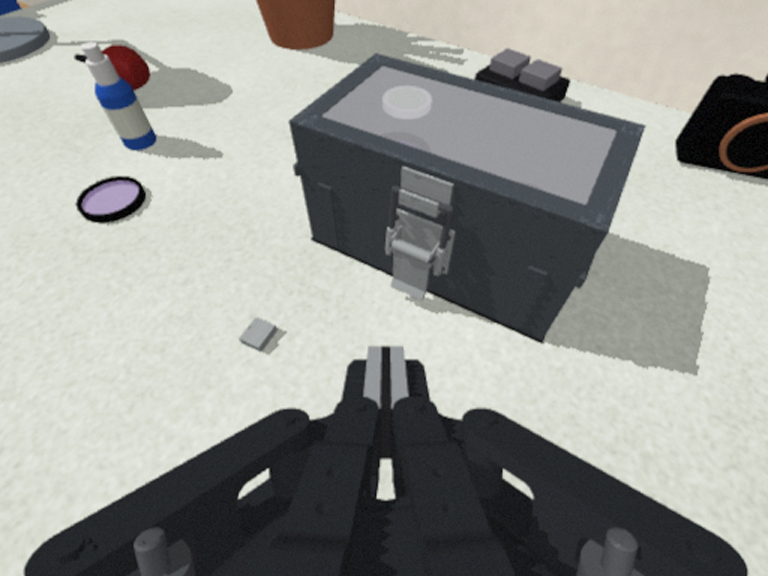

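The lever is flat (front face at x≈-76, so about 0 rad), the lid is shut, and the loop runs up over the hook plate at (425,200). I use my last view for a zoomed check of the hook.

```bash
python3 - <<'E'
from h import *
f=grab('wrist');save(f,'w7',(235,95,325,205),5)
S=grab('scene');Q=L(cloud(S)); m=(abs(Q[...,0])<58)&(abs(Q[...,1])<105)&(Q[...,2]>80)&(Q[...,2]<150)
for a,b in((-58,-40),(40,58)):
    k=m&(Q[...,0]>a)&(Q[...,0]<b); print('lid z',np.median(Q[k][:,2]))
print(ctrl.current_contact_force().round(2))
E
```

```text
lid z 122.83061598125855
lid z 122.52058986782122
[0.04 0.57 0.13]
```

View pics/w7.png

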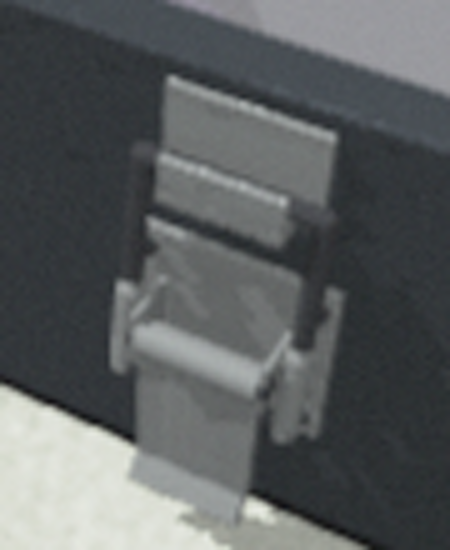

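The zoom shows the bar (ends at (145,150) and (315,215)) seated behind the lip at (225,195). The lever hangs flat at (195,430).

```bash
python3 -c "
from station import ctrl
print(ctrl.hand_in(),ctrl.current_time())"
```

```text
the job is handed in; nothing more can be done
the job is handed in; nothing more can be done
```

The lens is put away, the lid is shut and the latch is snapped, and I handed the job in at about 37 s; no verdict was reported.

- **Lens:** I set the red-ring lens upright on the empty blue pad under force control, then released it. Its top read about 80 mm afterwards, as expected. The scene view through the window showed nothing tipped.
- **Lid:** I pushed it past its balance point and it fell shut by itself, so it was not lowered by hand. After latching, the top reads 122.8 mm at the front and 122.5 mm at the back, against 122 mm nominal.
- **Loop:** My first sweep left the loop standing upright and pulled the lever from about 2.3 down to 2.18 rad, still above the 2.05 limit. A second gentle push tipped it against the lid. Pressing the lever down to 1.6 rad then brought the bar down behind the hook's lip.
- **Lever:** Pressing it flat peaked at about 6.5 N, and the force then fell away below about 0.5 rad. It stayed flat after I withdrew, with its face about 76 mm in front of the case centre, and the close-up shows the bar seated behind the lip.
- **Other objects:** The final views showed the bottle, UV filter, blower and hot-shoe cover undisturbed. I did not check the stand, rear cap or card case again at the end, but the arm kept clear of them.

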